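# Hold the collar on the shaft's set-screw flat

## Robot

A 7-joint arm with a two-finger parallel gripper is mounted at the origin on a cart in front of the work surface, level with it; the furniture and walls round the work are solid. World frame = base frame: x ahead of the robot, y to its left, z up, the work surface at z = 0. Lengths are in m, angles in degrees, forces in N, time in s.
With the tool pointing down it reaches from about 0.425 to 0.875 m from the base axis. Payload 4.7 kg.
Tool frame: the origin (TCP) lies at the very end of the fingers, on their centre line; the grasp point (between the pads) lies 19 mm behind it; x points along the fingers, z is the direction in which the jaws open and shut, and the axes are right-handed (so a half turn about x gives the same grasp; the last joint's range is limited). The gripper opens to 87 mm and grips with 3 to 60 N. Pads are 19 mm wide; open, the fingers measure 117 mm over their backs; the gripper's body (75 mm by 190 mm) begins 51 mm behind the grasp point.
Start: joints at [65.438, 18.392, -4.016, 83.108, 1.295, 78.541, -3.26], TCP at [0.278, -0.587, 0.223] pointing down, gripper open.
Joint ranges: [-163.93, 163.93], [-17.29, 119.83], [-79.2, 71.16], [3.27, 140.29], [-89.18, 269.18], [5.43, 117.66], [-154.24, 154.24]. Speed limits (degrees/s): [147.25, 147.25, 180, 180, 180, 180, 180].

## Interface

Orientations are given as [roll, pitch, yaw] about the fixed x, y, z axes, in that order (R = Rz(yaw) Ry(pitch) Rx(roll)).
In Python, from cell import env gives the robot as it stands. The module is installed in compiled form; this text tells all that it offers.
- The arm moves only by the tool drive_tool, never from a script. Its argument "increments" is a list of rows, each a list of 2 entries, a list of its own where there are three numbers: the shift along the tool's x, y, z scaled (see below), then the turn, a rotation vector about the tool's x, y, z scaled (see below). In form: [[[dx, dy, dz], [wx, wy, wz]], ...]. A call has 1 to 10 rows; each row shifts and turns the commanded pose from where the row before left it, along the tool's axes as they then stand; what a row does not reach is not made up. The controller multiplies each number of a shift by 0.04 m and each number of a turn by 120 degrees. A row lasts 1/10 s, in which the tool goes at most 50 mm and 8.59 degrees, less where a joint would pass 70% of its speed; a pose out of reach is approached as far as the arm can. A call with a number of a shift or a turn outside -1 to 1 is refused whole. A call with a gripper value outside its range is refused whole. "hand" is the gripper's target within -1 to 1 (fully open at 1, half-way at 0, shut at -1), set as the call begins (left out, the last holds). The fingers move at their own pace and stop on an object; "squeeze" is the grip in N (left out, the last holds). Time passes only in rows, so rows that do not move let the fingers close. It gives the time, the measured TCP pose, the force and the opening at its end, in the units of the state.
- env.get_obs(): the state, without advancing time (a new reading comes with each control period).
- env.read_camera(name): name is "side" or "top" or "wrist"; returns a dict with "frame" (384x512x3 uint8, red, green, blue), "fx", "fy", "cx", "cy" (pixels), "R" (3x3) and "t" (3): a world point X has camera coordinates R X + t. Camera axes: x right, y down, z forward; pixel columns grow to the right and rows downward; lengths in m; the calibration is good to about 2 mm. A picture is of the moment at which its call begins. There is no depth.
- env.sign_off(): hands the job in, once; it reports no verdict.
The state is a dict: "time_s": time; "qpos": joint angles; "joint_velocities": joint speeds; "effort": joint torques, N m; "tool_pos": TCP position; "tool_rot": TCP orientation; "force": force on the tool from outside, world axes, zero at the start; "wrist_torque": the same for the moment, N m; "grip_width": finger opening in m.
Only numpy, scipy, OpenCV 4.12 (cv2) and the standard library are available. Lean on these libraries where they do the work, as an engineer would, in place of code of your own. Each camera call takes 0.05 s, during which the arm holds its last target.

## Task

On the shaft stand, first slide the transport lock away by its black grip, back to its end stop. Then, without turning the collar, turn the upright shaft by its top end until its flat faces the point of the collar's set screw at the front. Last, grip the collar and raise it until the screw is about halfway up the flat, push it back so that the screw point bears on the flat, and finish while still holding it there; leave the ratchet, plug and screwdriver where they lie.

Things in the scene. Friction and masses are not known exactly. Their poses are not given: they have to be found in the camera images.
- stand: Fixed grey base plate 225x110x12 mm (x -60..165 mm). Origin: bench level, under the shaft axis; x points from its front (robot side) to its back, along the lock's travel; z up. It carries a bearing boss (36 mm diameter, top at z 60 mm) round the shaft axis and, at x 50..164 mm, a guide block 62 mm wide, up to z 93 mm, with the lock's end-stop plate at its back.
- shaft (a joint): Angle of the upright steel shaft, counter-clockwise from above; 0 = flat faces the stand's front (-x). Range -2.6..2.6; stays put (0.06 N m friction). From z 80 mm to its top at z 122 mm it is 24 mm in diameter with one flat 8 mm from the axis: 20 mm across flat and back, 24 mm elsewhere. Fingers closing on flat and back pull it square. Below z 80 mm: 15 mm neck.
- flat_mid (a point): Middle of the shaft's flat: 8 mm from the axis, 101 mm above the bench. Its frame turns with the shaft; its -x axis is the outward normal of the flat.
- lock (a joint): Travel (m) of the transport lock along the stand's +x: 0 = over the collar, 0.065 = end stop (unlocked). About 2.5 N of friction; stays where it is left. A 5 mm steel fork plate (z 84 to 89 mm) whose tines straddle the shaft just above the collar and keep it down; at the end stop the tines end 44 mm behind the shaft axis.
- lock_grip (a point): Centre of the top of the lock's black grip, 129 mm above the bench: an upright lug 18 mm (along the travel) x 16 mm (across it), standing 40 mm above the fork plate.
- collar: Loose steel collar, 0.16 kg, 44 mm diameter, 22 mm high, bore 26.4 mm, round the shaft's neck, on the boss (underside z 60 mm). Grip its two outer flats (+y and -y sides, 40 mm apart, 18 mm wide). Origin: centre of its underside. The set screw lies along its -x, 11 mm up, roughly to the stand's front; its point stands into the bore, so it rises only where the flat faces it (within 0.25 rad).
- screw_point (a point): Inner point of the set screw (5 mm diameter), 9 mm from the collar's axis; axes as the collar's. Pressed on the flat it lies 8 mm from the shaft's axis.
- screw_head (a point): Outer end of the set screw's dark 9 mm head, 29.5 mm from the collar's axis.
- ratchet: Bystander: ratchet with black grip, 217 mm long, lying on the bench right of the stand; origin at its middle on the bench.
- screwdriver: Bystander: screwdriver with orange handle, 220 mm long, left of the stand; origin at its middle on the bench.
- plug: Bystander: orange power plug, 85 mm long, 40 mm wide, 45 mm high, right of the stand; origin about its middle on the bench.

How it is judged (in metres and radians):
On the way, in this order (a step that is already met when the one before it is completed fails the run):
1. the transport lock is at its end stop (value of joint lock above 0.061 m), for 0.2 s.
2. with the collar still down, the shaft's flat faces the set screw (angle between the x axis of flat_mid and the x axis of collar, either way round below 0.22 rad and x of flat_mid in the frame of collar below 0 m and z of collar in the frame of stand below 0.064 m), for 0.2 s.
At the end, for the whole second after the job is handed in: Lock within 4 mm of its end stop; collar gripped and still, level within 0.12 rad, screw within 9 mm of the flat's mid-height, towards the stand's front within 0.45 rad and square to the flat within 0.22 rad, its point pressed on the flat with over 0.8 N (value of joint lock above 0.061 m and z of collar in the frame of stand between 0.081 and 0.099 m and angle between collar's own z axis and vertical below 0.12 rad and angle between the x axis of collar and the x axis of stand, either way round below 0.45 rad and x of screw_head in the frame of stand below 0 m and angle between the x axis of flat_mid and the x axis of collar, either way round below 0.22 rad and x of flat_mid in the frame of collar below 0 m and horizontal distance between screw_point and flat_mid below 0.004 m and contact force between collar_c0 and shaft_c0 above 0.8 N and contact force between the fingers and collar above 3 N and linear speed of collar below 0.01 m/s); the arm keeps its last pose, push and grip.
It fails at once if the shaft is turned before the lock is released (value of joint lock below 0.055 m and distance of flat_mid from where it was at the start of the episode above 0.003 m).
It fails at once if the ratchet, plug or screwdriver is moved (distance of any of ratchet, plug, screwdriver from where it was at the start of the episode above 0.02 m).
It fails at once if the collar is turned instead of the shaft (angle between the x axis of collar and the x axis of stand, either way round above 0.5 rad).
It also fails if it takes over 61 s, if anything falls off the work surface, if the arm or the gripper's body presses on something with over 40 N, if the wrist force passes 120 N, or if a joint passes its speed limit or range.

## Working session

There is one attempt and no reset: what is moved stays moved. The work goes in short steps, Python scripts to look and compute and a tool call to move; the robot and the scene stay as the last step left them, time stands still between calls to the robot, and variables do not carry over. Pictures are saved under pics/ and viewed, and the job is handed in when it is done.

Besides the shell and the picture viewer there is one more tool, called after "Emit:" as name([rows], argument=value, ...), one row to a line, values as JSON. drive_tool: Moves the arm, as the interface text tells. Shifts and turns lie within -1 to 1; 1 stands for 0.04 m of shift or 120 degrees of turn. Its arguments: {"type":"object","properties":{"increments":{"type":"array"},"hand":{"type":"number"},"squeeze":{"type":"number"}},"required":["increments"]}

```bash
mkdir -p pics
python3 - <<'E'
from cell import env
import cv2,json,numpy as np
o=env.get_obs();print(o)
for n in ["side","top","wrist"]:
    c=env.read_camera(n);cv2.imwrite(f"pics/a_{n}.png",c["frame"][:,:,::-1])
    print(n,c["fx"],c["fy"],c["cx"],c["cy"],np.round(c["R"],4).tolist(),np.round(c["t"],4).tolist())
E
```

```text
{'time_s': 0.0, 'qpos': array([65.43859563, 18.44035195, -4.01620554, 83.17590581,  1.29595186,
       78.54237713, -3.26119511]), 'joint_velocities': array([-0.00632494, -0.11696749,  0.00561173, -0.04179013, -0.03984983,
       -0.00181049,  0.0647485 ]), 'effort': array([-1.46998882e-04, -4.91298902e+01, -4.04102588e-01, -3.12526917e+01,
       -6.39215251e-02,  4.37383074e-02,  1.73961776e-04]), 'tool_pos': array([ 0.27820147, -0.58682082,  0.22143819]), 'tool_rot': array([-176.6629478 ,   89.8864767 ,  118.70786307]), 'force': array([ 0.23103888, -0.01431847, -0.47950892]), 'wrist_torque': array([0.02422543, 0.0097908 , 0.03911509]), 'grip_width': 0.08681989133469824}
side 405.2071731384423 405.2071731384423 253.91926219447214 195.97169244470655 [[-0.8468, -0.5319, -0.0077], [-0.1782, 0.2972, -0.938], [0.5012, -0.7929, -0.3465]] [0.4659, 0.1606, 0.745]
top 440.6272642543615 440.6272642543615 251.38994618900645 189.26813178883722 [[0.0113, -0.9999, -0.006], [-0.9968, -0.0108, -0.0787], [0.0786, 0.0069, -0.9969]] [0.0828, 0.4878, 1.247]
wrist 290.73779611254315 290.73779611254315 256.46190190550647 194.36604520382366 [[0.4281, -0.9037, -0.0006], [-0.8649, -0.4099, 0.2898], [-0.2621, -0.1236, -0.9571]] [-0.6499, -0.0356, 0.3916]
```

View pics/a_side.png

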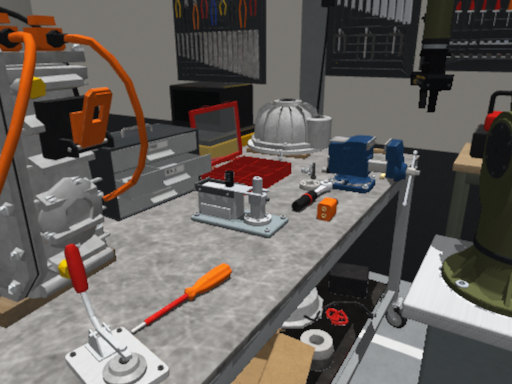

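View pics/a_top.png

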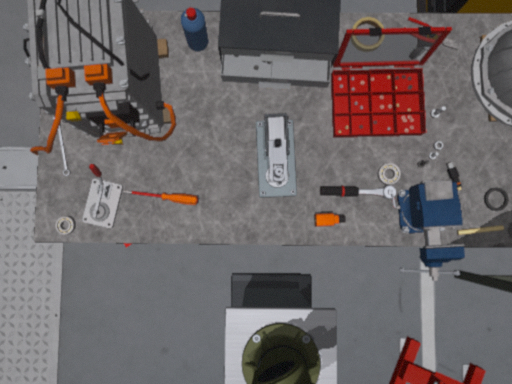

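View pics/a_wrist.png

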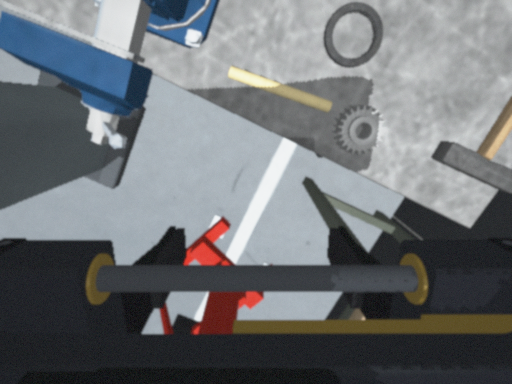

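Run:
```python
import cv2
a=cv2.imread("pics/a_top.png")[105:205,235:320];cv2.imwrite("pics/b_top.png",cv2.resize(a,None,fx=6,fy=6,interpolation=cv2.INTER_CUBIC))
a=cv2.imread("pics/a_side.png")[160:240,180:300];cv2.imwrite("pics/b_side.png",cv2.resize(a,None,fx=6.5,fy=6.5,interpolation=cv2.INTER_CUBIC))
```

```text
(no output)
```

View pics/b_top.png

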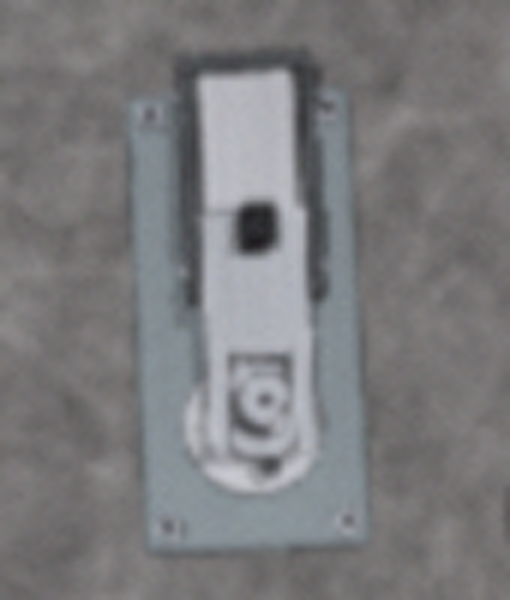

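View pics/b_side.png

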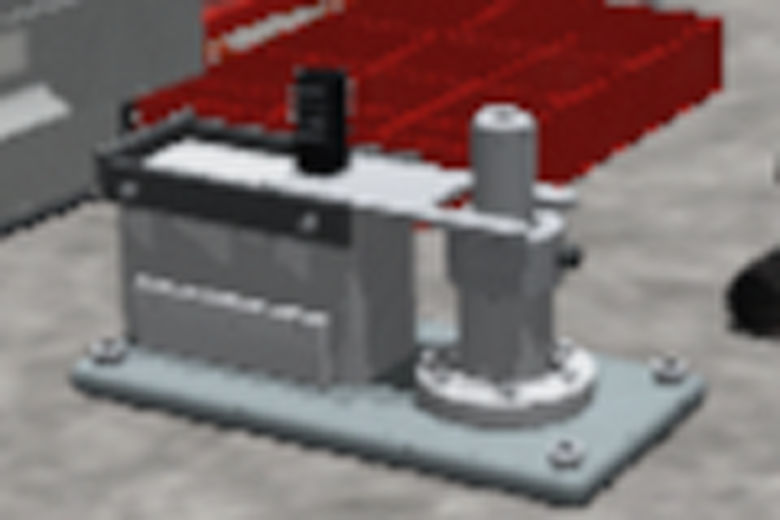

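```bash
cat > h.py <<'E'
from cell import env
import cv2,numpy as np
from scipy.spatial.transform import Rotation as Ro
def ray(c,u,v,z):
    d=c["R"].T@np.array([(u-c["cx"])/c["fx"],(v-c["cy"])/c["fy"],1]); o=-c["R"].T@np.array(c["t"])
    return o+d*(z-o[2])/d[2]
def proj(c,X):
    p=c["R"]@np.array(X)+c["t"]; return np.array([c["fx"]*p[0]/p[2]+c["cx"],c["fy"]*p[1]/p[2]+c["cy"]])
def pose():
    o=env.get_obs(); return o,np.array(o["tool_pos"]),Ro.from_euler("xyz",o["tool_rot"],degrees=True)
def plan(target,zdir=None):
    """shift in tool axes / rotvec from measured pose, scaled units (shift/.04, deg/120). zdir = jaw dir angle deg world, tool down"""
    o,p,R=pose()
    print("t",o["time_s"],"pos",p.round(4),"z",R.as_matrix()[:,2].round(3),"x",R.as_matrix()[:,0].round(3),"f",o["force"].round(1),"w",round(o["grip_width"],4))
    d=R.inv().apply(np.array(target)-p)/.04
    print("shift units",d.round(2))
    if zdir is not None:
        best=None
        for k in (0,180):
            a=np.radians(zdir+k); z=np.array([np.cos(a),np.sin(a),0]); x=np.array([0,0,-1.]); y=np.cross(z,x)
            rv=(R.inv()*Ro.from_matrix(np.c_[x,y,z])).as_rotvec()
            print("turn deg",np.degrees(rv).round(2),"units",(np.degrees(rv)/120).round(4), "q7",o["qpos"][6].round(1))
E
python3 - <<'E'
from h import *
c=env.read_camera("top")
f=lambda u,v,z: ray(c,(u+.5)/6-.5+235,(v+.5)/6-.5+105,z)
P=[f(150,550,.012),f(368,543,.012),f(132,102,.012),f(350,95,.012)]
for p in P: print(p.round(4))
fm=(P[0]+P[1])/2;bm=(P[2]+P[3])/2
d=bm-fm;print(np.linalg.norm(d),np.linalg.norm(P[0]-P[1]),"yaw",np.degrees(np.arctan2(d[1],d[0])))
print("origin",fm+d/np.linalg.norm(d)*.06)
print("grip",f(257,228,.129),"shafttop",f(264,399,.122))
plan([0.6,0,.35],90)
E
```

```text
[0.4675 0.0643 0.012 ]
[ 0.472  -0.0405  0.012 ]
[0.6863 0.0753 0.012 ]
[ 0.6908 -0.031   0.012 ]
0.21906196349999588 0.10492835569164725 yaw 2.674787187285006
origin [0.52969007 0.01470332 0.012     ]
grip [0.60289096 0.01992942 0.129     ] shafttop [0.52787386 0.01596995 0.122     ]
t 0.2 pos [ 0.2784 -0.587   0.2219] z [ 0.429 -0.904 -0.001] x [-0.001  0.001 -1.   ] f [ 0.1  0.5 -0.5] w 0.0874
shift units [-3.19 13.55 -9.82]
turn deg [-1.5463e+02 -2.0000e-02 -9.0000e-02] units [-1.2885e+00 -2.0000e-04 -7.0000e-04] q7 -3.3
turn deg [ 2.537e+01 -6.000e-02  2.000e-02] units [ 2.115e-01 -5.000e-04  1.000e-04] q7 -3.3
```

Emit:
drive_tool([
  [[-0.9, 0, 0], [0.0705, 0, 0]],
  [[-0.9, 0, 0], [0.0705, 0, 0]],
  [[-0.9, 0, 0], [0.0705, 0, 0]],
  [[0, 0.5, -0.95], [0, 0, 0]],
  [[0, 0.5, -0.95], [0, 0, 0]],
  [[0, 0.5, -0.95], [0, 0, 0]],
  [[0, 0.5, -0.95], [0, 0, 0]],
  [[0, 0.5, -0.95], [0, 0, 0]],
  [[0, 0.5, -0.95], [0, 0, 0]],
  [[0, 0.5, -0.95], [0, 0, 0]],
], hand=1, squeeze=30)

```text
time_s: 1.2
tool_pos: [0.419, -0.3196, 0.3305]
tool_rot: [-0.7, 90.0, -90.7]
force: [-0.1, -0.4, 0.3]
grip_width: 0.087
```

Emit:
drive_tool([
  [[0, 0.5, -0.95], [0, 0, 0]],
  [[0, 0.5, -0.95], [0, 0, 0]],
  [[0, 0.5, -0.95], [0, 0, 0]],
  [[0, 0.5, -0.95], [0, 0, 0]],
  [[0, 0.5, -0.95], [0, 0, 0]],
  [[0, 0.5, -0.95], [0, 0, 0]],
  [[0, 0.5, -0.95], [0, 0, 0]],
  [[0.6, 0, 0], [0, 0, 0]],
  [[0.6, 0, 0], [0, 0, 0]],
  [[0.0, 0, 0], [0, 0, 0]],
])

```text
time_s: 2.2
tool_pos: [0.5566, -0.0551, 0.2789]
tool_rot: [-95.7, 89.6, 174.3]
force: [-1.2, -0.5, -0.2]
grip_width: 0.087
```

Run:
```python
from h import *
plan([0.603,0.02,.28],-87.3)
c=env.read_camera("wrist");print((-c["R"].T@c["t"]).round(3),c["R"].round(2).tolist());cv2.imwrite("pics/c_wrist.png",c["frame"][:,:,::-1])
```

```text
t 2.2 pos [ 0.5566 -0.0551  0.2789] z [ 0.001 -1.    -0.001] x [-0.007  0.001 -1.   ] f [-1.2 -0.5 -0.2] w 0.087
shift units [-0.03  1.16 -1.88]
turn deg [-2.67 -0.05  0.38] units [-0.0222 -0.0004  0.0032] q7 -90.0
turn deg [1.7733e+02 5.9000e-01 7.0000e-02] units [1.4778e+00 5.0000e-03 6.0000e-04] q7 -90.0
[ 0.637 -0.056  0.442] [[0.0, -1.0, 0.0], [-0.96, -0.0, 0.3], [-0.3, -0.0, -0.96]]
```

View pics/c_wrist.png

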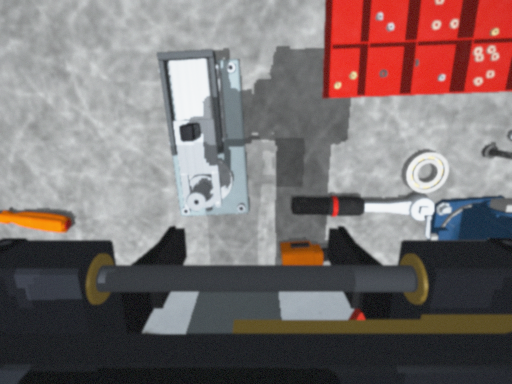

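Emit:
drive_tool([
  [[0.5, -0.25, -0.45], [-0.022, 0, 0.003]],
  [[0.5, -0.2, -0.45], [0, 0, 0]],
  [[0.5, -0.2, -0.45], [0, 0, 0]],
  [[0.4, -0.2, -0.4], [0, 0, 0]],
  [[0, 0, 0], [0, 0, 0]],
  [[0, 0, 0], [0, 0, 0]],
  [[0, 0, 0], [0, 0, 0]],
])

```text
time_s: 2.95
tool_pos: [0.5241, 0.012, 0.2082]
tool_rot: [84.0, 89.5, -3.5]
force: [-0.3, 0.1, 0.4]
grip_width: 0.087
```

Run:
```python
from h import *
plan([0.603,0.02,.2],-87.3)
c=env.read_camera("wrist");print((-c["R"].T@c["t"]).round(3));cv2.imwrite("pics/d_wrist.png",c["frame"][:,:,::-1])
a=c["frame"][:240,140:380,::-1]
cv2.imwrite("pics/d_zoom.png",cv2.resize(a,None,fx=2.5,fy=2.5,interpolation=cv2.INTER_CUBIC))
```

```text
t 2.95 pos [0.5241 0.012  0.2082] z [ 0.044 -0.999  0.001] x [ 0.009 -0.001 -1.   ] f [-0.3  0.1  0.4] w 0.087
shift units [ 0.22  1.98 -0.11]
turn deg [-0.18  0.06 -0.53] units [-0.0015  0.0005 -0.0044] q7 -93.8
turn deg [ 1.7982e+02 -8.3000e-01 -9.0000e-02] units [ 1.4985e+00 -6.9000e-03 -7.0000e-04] q7 -93.8
[0.602 0.015 0.372]
```

View pics/d_zoom.png

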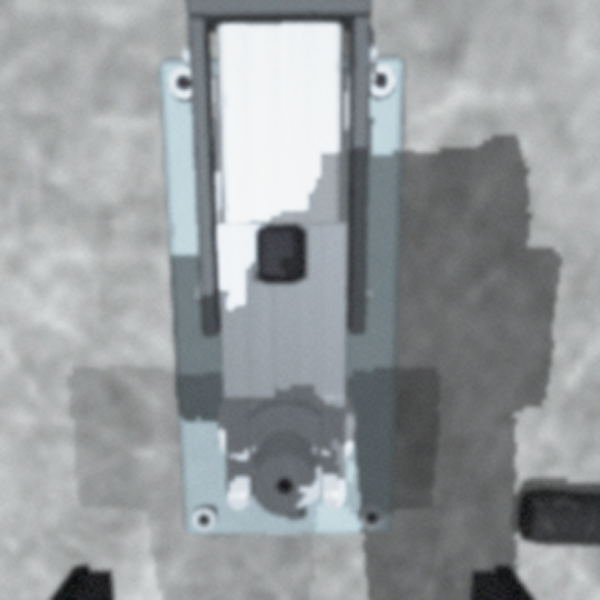

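Run:
```python
from h import *
c=env.read_camera("wrist")
f=lambda u,v,z: ray(c,(u+.5)/2.5-.5+140,(v+.5)/2.5-.5,z)
for n,u,v,z in [("lugtop back",282,227,.129),("lug front bottomish",282,283,.129),("shaft",285,485,.122),("screwFL",204,519,.016),("FR",371,517,.016),("BL",184,82,.016),("BR",381,80,.016)]: print(n,f(u,v,z).round(4))
g=cv2.createCLAHE(4,(4,4)).apply(cv2.cvtColor(c["frame"],cv2.COLOR_RGB2GRAY))[140:230,190:320]
cv2.imwrite("pics/e.png",cv2.resize(g,None,fx=6,fy=6,interpolation=cv2.INTER_CUBIC))
```

```text
lugtop back [0.6159 0.0184 0.129 ]
lug front bottomish [0.599  0.0177 0.129 ]
shaft [0.5293 0.0139 0.122 ]
screwFL [0.4785 0.0545 0.016 ]
FR [ 0.4833 -0.0316  0.016 ]
BL [0.6806 0.0652 0.016 ]
BR [ 0.6852 -0.0211  0.016 ]
```

View pics/e.png

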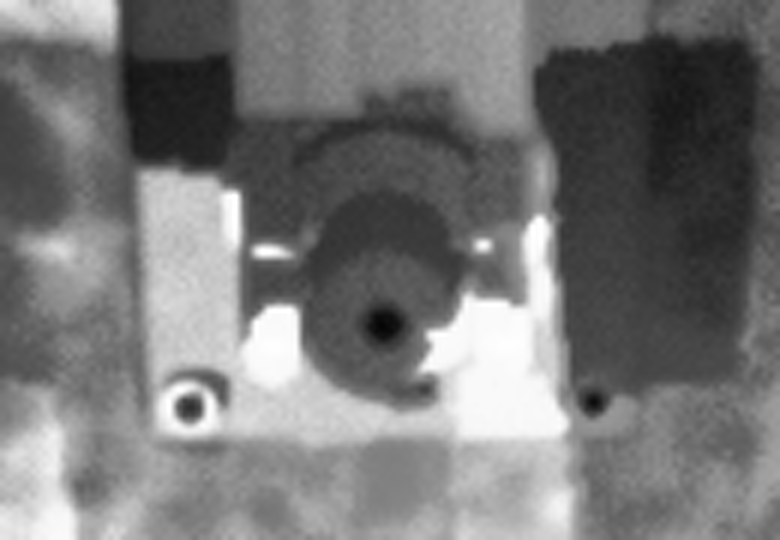

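Emit:
drive_tool([
  [[0, 0.7, -0.1], [0, 0, -0.004]],
  [[0, 0.7, 0], [0, 0, 0]],
  [[0, 0.6, 0], [0, 0, 0]],
  [[0.7, 0, 0], [0, 0, 0]],
  [[0.7, 0, 0], [0, 0, 0]],
  [[0, 0, 0], [0, 0, 0]],
  [[0, 0, 0], [0, 0, 0]],
])

```text
time_s: 3.75
tool_pos: [0.6025, 0.0205, 0.1509]
tool_rot: [-87.6, 89.9, -175.0]
force: [0.7, -0.1, 0.5]
grip_width: 0.0869
```

Run:
```python
from h import *
plan([0.605,0.018,.104],-87)
for n in("wrist",):
    c=env.read_camera(n);cv2.imwrite("pics/f_wrist.png",c["frame"][:,:,::-1])
```

```text
t 3.75 pos [0.6025 0.0205 0.1509] z [ 0.045 -0.999  0.   ] x [-0.002 -0.    -1.   ] f [ 0.7 -0.1  0.5] w 0.0869
shift units [1.17 0.06 0.07]
turn deg [-0.42  0.01  0.13] units [-0.0035  0.      0.0011] q7 -99.1
turn deg [ 1.7958e+02  2.1000e-01 -1.0000e-02] units [ 1.4965e+00  1.7000e-03 -1.0000e-04] q7 -99.1
```

View pics/f_wrist.png

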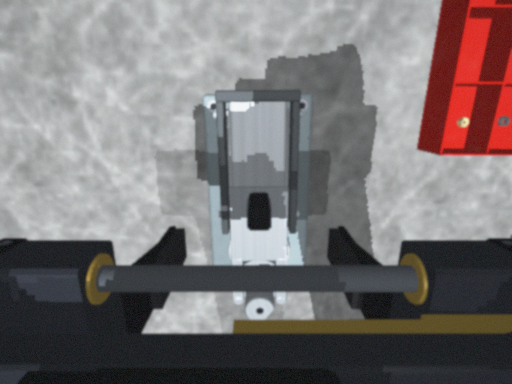

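Emit:
drive_tool([
  [[0.5, 0.03, 0.05], [-0.0035, 0, 0]],
  [[0.45, 0.03, 0.02], [0, 0, 0]],
  [[0.2, 0, 0], [0, 0, 0]],
  [[0, 0, 0], [0, 0, 0]],
  [[0, 0, 0], [0, 0, 0]],
])

```text
time_s: 4.3
tool_pos: [0.6055, 0.0186, 0.1059]
tool_rot: [-0.6, 90.0, -87.6]
force: [0.1, -0.3, 0.4]
grip_width: 0.0869
```

Emit:
drive_tool([
  [[0, 0, 0], [0, 0, 0]],
  [[0, 0, 0], [0, 0, 0]],
  [[0, 0, 0], [0, 0, 0]],
  [[0, 0, 0], [0, 0, 0]],
  [[0, 0, 0], [0, 0, 0]],
  [[0, 0, 0], [0, 0, 0]],
  [[0, 0, 0], [0, 0, 0]],
  [[0, 0, 0], [0, 0, 0]],
], hand=-1, squeeze=30)

```text
time_s: 5.1
tool_pos: [0.6046, 0.0184, 0.1044]
tool_rot: [-85.5, 89.9, -172.4]
force: [-0.1, 0.3, -0.6]
grip_width: 0.0309
```

Emit:
drive_tool([
  [[0, 0, 0], [0, 0, 0]],
  [[0, 0, 0], [0, 0, 0]],
  [[0, 0, 0], [0, 0, 0]],
  [[0, 0, 0], [0, 0, 0]],
])

```text
time_s: 5.5
tool_pos: [0.6046, 0.019, 0.1044]
tool_rot: [-101.4, 89.9, 171.7]
force: [0.4, 1.5, -0.7]
grip_width: 0.0155
```

Emit:
drive_tool([
  [[0, 0.25, 0], [0, 0, 0]],
  [[0, 0.3, 0], [0, 0, 0]],
  [[0, 0.3, 0], [0, 0, 0]],
  [[0, 0.3, 0], [0, 0, 0]],
  [[0, 0.25, 0], [0, 0, 0]],
  [[0, 0.2, 0], [0, 0, 0]],
  [[0, 0.1, 0], [0, 0, 0]],
  [[0, 0, 0], [0, 0, 0]],
  [[0, 0, 0], [0, 0, 0]],
])

```text
time_s: 6.4
tool_pos: [0.6689, 0.0225, 0.1043]
tool_rot: [-88.0, 89.4, -174.9]
force: [-14.6, 1.0, 9.0]
grip_width: 0.0162
```

Run:
```python
from h import *
plan([0.67,0.022,.104],-87)
for n in("wrist","side"):
    c=env.read_camera(n);cv2.imwrite(f"pics/g_{n}.png",c["frame"][:,:,::-1])
```

```text
t 6.4 pos [0.6689 0.0225 0.1043] z [ 0.054 -0.999  0.   ] x [-0.011 -0.001 -1.   ] f [-14.6   1.    9. ] w 0.0162
shift units [0.01 0.03 0.01]
turn deg [0.08 0.02 0.62] units [0.0007 0.0002 0.0052] q7 -100.8
turn deg [-1.7991e+02 -9.8000e-01  4.0000e-02] units [-1.4993e+00 -8.2000e-03  3.0000e-04] q7 -100.8
```

View pics/g_side.png

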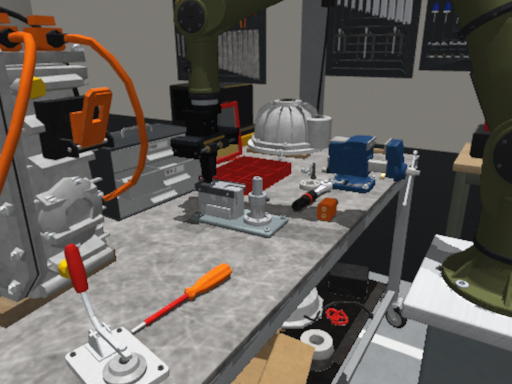

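Emit:
drive_tool([
  [[0, -0.04, 0], [0, 0, 0]],
  [[0, 0, 0], [0, 0, 0]],
  [[0, 0, 0], [0, 0, 0]],
  [[0, 0, 0], [0, 0, 0]],
], hand=0.3)

```text
time_s: 6.9
tool_pos: [0.6714, 0.0214, 0.1042]
tool_rot: [-69.4, 89.9, -156.4]
force: [-0.7, -0.3, 0.4]
grip_width: 0.0399
```

Emit:
drive_tool([
  [[-0.8, 0, 0], [0, 0, 0]],
  [[-0.8, 0, 0], [0, 0, 0]],
  [[-0.8, 0, 0], [0, 0, 0]],
  [[0, -0.8, 0], [0, 0, 0]],
  [[0, -0.8, 0], [0, 0, 0]],
  [[0, -0.8, 0], [0, 0, 0]],
  [[0, -0.8, 0], [0, 0, 0]],
  [[0, -0.5, 0], [0, 0, 0]],
  [[0, 0, 0], [0, 0, 0]],
  [[0, 0, 0], [0, 0, 0]],
], hand=1)

```text
time_s: 7.9
tool_pos: [0.5241, 0.0137, 0.2011]
tool_rot: [-13.1, 89.9, -100.1]
force: [0.7, -0.3, 0.2]
grip_width: 0.0869
```

Run:
```python
from h import *
plan([0.529,0.0142,.2],-87)
c=env.read_camera("wrist")
print(proj(c,[.5293,.0139,.122]))
g=c["frame"][110:235,170:330,::-1]
cv2.imwrite("pics/i.png",cv2.resize(g,None,fx=4.8,fy=4.8,interpolation=cv2.INTER_CUBIC))
```

```text
t 7.9 pos [0.5241 0.0137 0.2011] z [ 0.053 -0.999  0.001] x [-0.    -0.001 -1.   ] f [ 0.7 -0.3  0.2] w 0.0869
shift units [ 0.03  0.12 -0.01]
turn deg [0.02 0.05 0.01] units [0.0002 0.0005 0.0001] q7 -93.9
turn deg [-1.7998e+02 -2.0000e-02  9.0000e-02] units [-1.4998e+00 -2.0000e-04  7.0000e-04] q7 -93.9
[255.63449859 195.375308  ]
```

View pics/i.png

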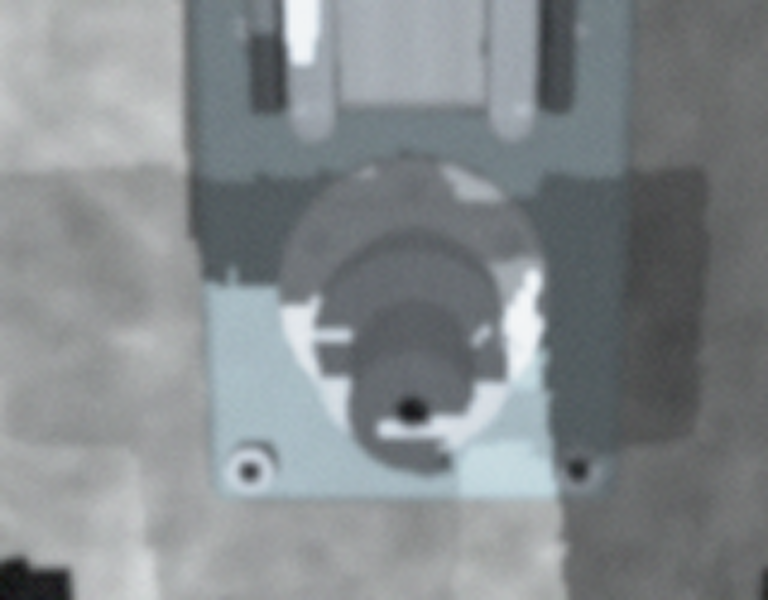

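Run:
```python
from h import *
c=env.read_camera("wrist")
f=np.mean([env.read_camera("wrist")["frame"].astype(float) for _ in range(4)],0)
g=f[165:225,220:292].mean(2)
g=np.clip((g-50)/(170-50),0,1)**.7*255
cv2.imwrite("pics/j.png",cv2.resize(g.astype(np.uint8),None,fx=10,fy=10,interpolation=cv2.INTER_CUBIC))
```

```text
(no output)
```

View pics/j.png

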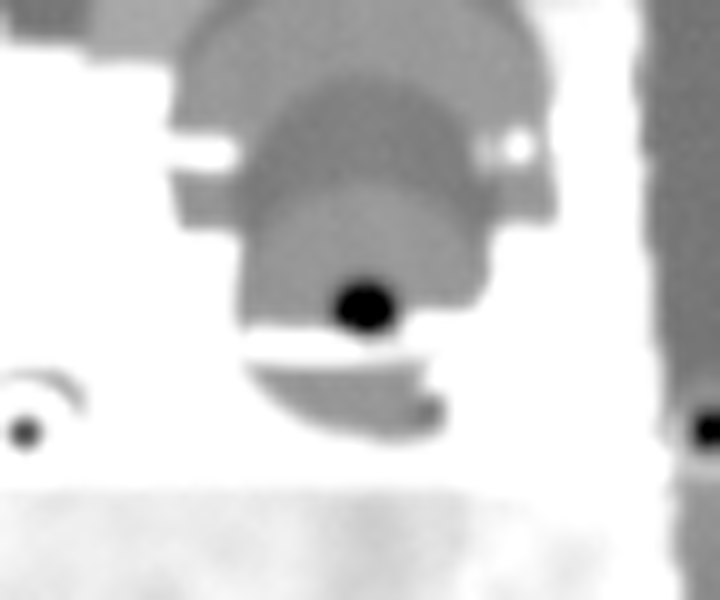

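Run:
```python
from h import *
c=env.read_camera("wrist")
f=np.mean([env.read_camera("wrist")["frame"].astype(float) for _ in range(4)],0)
g=f[165:225,220:292].mean(2); print(g.min(),g.max())
S=np.array([.5293,.0140,0]);a=np.radians(3)
for X in ([-.0295,0,.071],[-.022,0,.082],[0,0,.122]):
    w=S+[X[0]*np.cos(a),X[0]*np.sin(a),X[2]]; print(((proj(c,w)-[220,165]+.5)*10-.5).round())
g=np.clip((g-150)/(255-150),0,1)**1.5*255
cv2.imwrite("pics/k.png",cv2.resize(g.astype(np.uint8),None,fx=10,fy=10,interpolation=cv2.INTER_CUBIC))
```

```text
28.333333333333332 244.16666666666666
[367. 430.]
[367. 397.]
[367. 307.]
```

View pics/k.png

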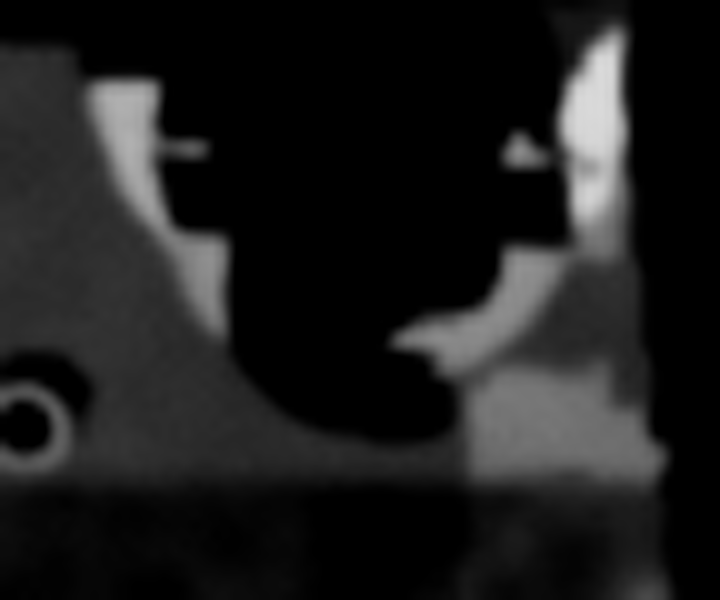

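Emit:
drive_tool([
  [[0, 0, 0], [-0.0714, 0, 0]],
  [[0, 0, 0], [-0.0714, 0, 0]],
  [[0, 0, 0], [-0.0714, 0, 0]],
  [[0, 0, 0], [-0.0714, 0, 0]],
  [[0, 0, 0], [-0.0714, 0, 0]],
  [[0, 0, 0], [-0.0714, 0, 0]],
  [[0, 0, 0], [-0.0714, 0, 0]],
  [[0, 0, 0], [-0.0714, 0, 0]],
  [[0, 0, 0], [-0.0714, 0, 0]],
  [[0, 0, 0], [-0.0714, 0, 0]],
])

```text
time_s: 9.45
tool_pos: [0.5234, 0.0141, 0.2006]
tool_rot: [-168.8, 89.9, -169.7]
force: [-0.1, 0.7, 0.8]
grip_width: 0.0871
```

Emit:
drive_tool([
  [[0, 0, 0], [-0.0714, 0, 0]],
  [[0, 0, 0], [-0.0714, 0, 0]],
  [[0, 0, 0], [-0.0714, 0, 0]],
  [[0, 0, 0], [-0.0714, 0, 0]],
  [[0, 0, 0], [-0.0714, 0, 0]],
  [[0, 0, 0], [-0.0714, 0, 0]],
  [[0, 0, 0], [-0.0714, 0, 0]],
  [[0, 0, 0], [-0.0714, 0, 0]],
  [[0, 0, 0], [-0.0714, 0, 0]],
  [[0, 0, 0], [-0.0714, 0, 0]],
])

```text
time_s: 10.45
tool_pos: [0.5234, 0.0141, 0.2006]
tool_rot: [105.1, 89.9, -170.1]
force: [-0.3, -0.5, 0.4]
grip_width: 0.087
```

Emit:
drive_tool([
  [[0, 0, 0], [-0.0714, 0, 0]],
  [[0, 0, 0], [0, 0, 0]],
  [[0, 0, 0], [0, 0, 0]],
])

```text
time_s: 10.75
tool_pos: [0.5234, 0.0141, 0.2006]
tool_rot: [96.9, 89.9, -170.3]
force: [0.6, -0.6, -0.4]
grip_width: 0.0872
```

Run:
```python
from h import *
plan([0.529,0.0142,.2],93)
c=env.read_camera("wrist")
print(proj(c,[.5293,.0139,.122]),(-c["R"].T@c["t"]).round(3),c["R"].round(2).tolist())
g=c["frame"][90:240,160:350,::-1]
cv2.imwrite("pics/l.png",cv2.resize(g,None,fx=4,fy=4,interpolation=cv2.INTER_CUBIC))
```

```text
t 10.75 pos [0.5234 0.0141 0.2006] z [-0.048  0.999 -0.   ] x [-0.002 -0.    -1.   ] f [ 0.6 -0.6 -0.4] w 0.0872
shift units [ 0.02 -0.14 -0.  ]
turn deg [-0.23 -0.01 -0.12] units [-0.0019 -0.0001 -0.001 ] q7 84.7
turn deg [ 1.7977e+02 -1.8000e-01  2.0000e-02] units [ 1.4981e+00 -1.5000e-03  2.0000e-04] q7 84.7
[256.94287629 208.37845409] [0.444 0.01  0.364] [[-0.05, 1.0, -0.0], [0.96, 0.05, 0.29], [0.29, 0.01, -0.96]]
```

View pics/l.png

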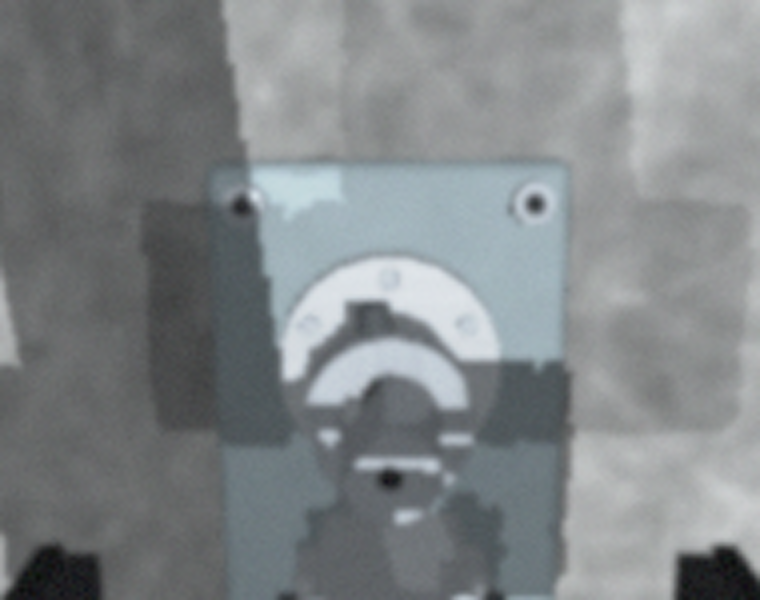

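Emit:
drive_tool([
  [[0, 0.3, 0], [0, 0, 0]],
  [[0, 0.3, 0], [0, 0, -0.055]],
  [[0, 0, 0], [0, 0, -0.055]],
  [[0, 0, 0], [0, 0, -0.055]],
  [[0, 0, 0], [0, 0, 0]],
  [[0, 0, 0], [0, 0, 0]],
  [[0, 0, 0], [0, 0, 0]],
])

```text
time_s: 11.5
tool_pos: [0.5009, 0.0134, 0.2019]
tool_rot: [-89.9, 70.3, 3.1]
force: [0.5, 0.1, 1.2]
grip_width: 0.0871
```

Run:
```python
from h import *
plan([0.529,0.0142,.2],93)
c=env.read_camera("wrist")
np.savez("pics/m.npz",**{k:c[k] for k in c})
print(proj(c,[.5293,.0139,.122]),(-c["R"].T@c["t"]).round(3))
g=c["frame"][90:240,160:350,::-1]
cv2.imwrite("pics/m.png",cv2.resize(g,None,fx=4,fy=4,interpolation=cv2.INTER_CUBIC))
```

```text
t 11.5 pos [0.5009 0.0134 0.2019] z [-0.052  0.999  0.001] x [ 0.337  0.018 -0.941] f [0.5 0.1 1.2] w 0.0871
shift units [ 0.28 -0.64 -0.02]
turn deg [ 0.    0.03 19.71] units [0.     0.0003 0.1643] q7 100.9
turn deg [-1.7734e+02 -3.0810e+01  5.0000e-02] units [-1.4779e+00 -2.5670e-01  4.0000e-04] q7 100.9
[256.22723167 198.90596987] [0.371 0.006 0.329]
```

View pics/m.png

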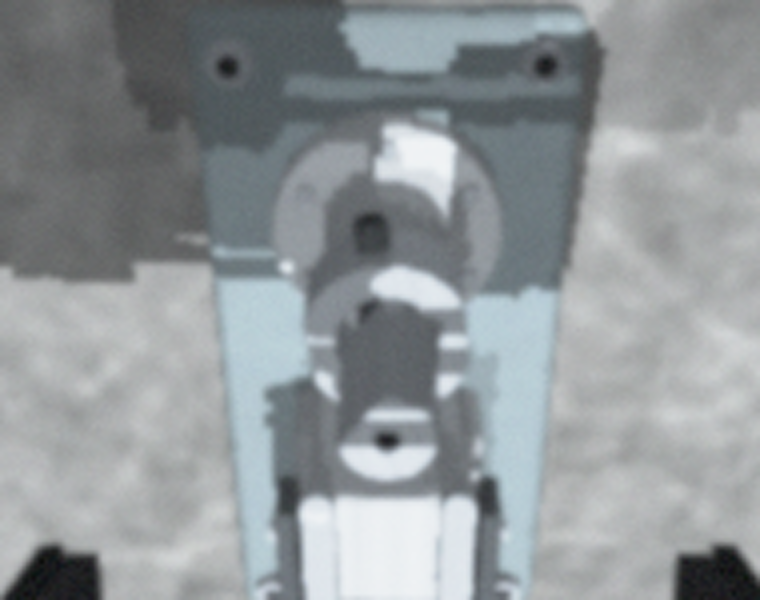

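Run:
```python
from h import *
f=np.mean([env.read_camera("wrist")["frame"].astype(float) for _ in range(6)],0)
c=env.read_camera("wrist")
g=f[140:214,232:288].mean(2); print(g.min(),g.max())
a=np.clip((g-20)/(120-20),0,1)*255; b=np.clip((g-100)/(250-100),0,1)*255
S=np.array([.5293,.0140,0]);an=np.radians(3)
im=np.hstack([a,b]).astype(np.uint8)
im=cv2.resize(im,None,fx=7,fy=7,interpolation=cv2.INTER_CUBIC)
cv2.imwrite("pics/n.png",im)
for r in (0,5,10,15,20):
  w=S+[-.0295*np.cos(np.radians(3+r)),-.0295*np.sin(np.radians(3+r)),.071];print(r,((proj(c,w)-[160,90]+.5)*4-.5).round(),((proj(c,w)-[232,140]+.5)*7-.5).round())
print(((proj(c,S+[0,0,.122])-[232,140]+.5)*7-.5).round())
```

```text
47.611111111111114 233.3888888888889
0 [388. 222.] [175.  39.]
5 [378. 222.] [157.  40.]
10 [367. 224.] [139.  42.]
15 [357. 226.] [121.  45.]
20 [347. 229.] [103.  50.]
[176. 431.]
```

View pics/n.png

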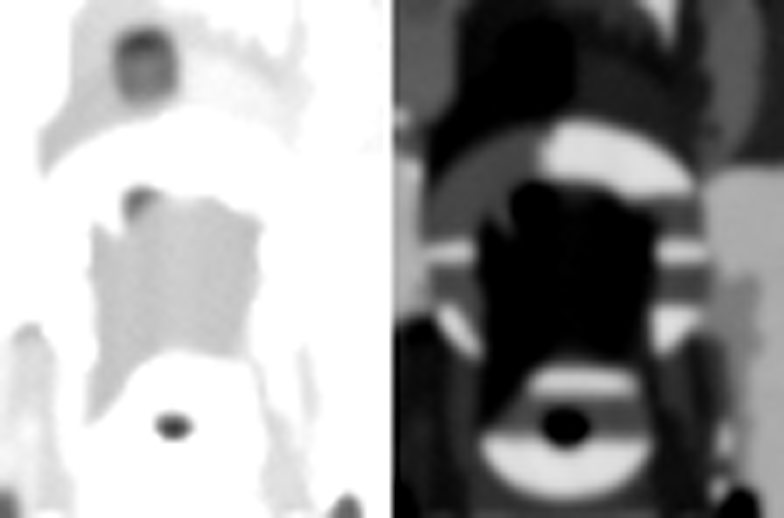

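Run:
```python
from h import *
c=env.read_camera("wrist")
f=lambda u,v,z=.122: ray(c,(u+.5)/7-.5+232,(v+.5)/7-.5+140,z)
o=f(174,427);print(o)
for p in [(90,420),(105,400),(120,382),(135,362),(150,352),(165,350),(258,425),(174,495),(230,357),(245,365)]:
    d=(f(*p)-o)[:2]*1000; print(p,d.round(1),np.hypot(*d).round(1),np.degrees(np.arctan2(d[1],d[0])).round())
for z in(.071,): 
  h=f(147,62,z);print("head",h, (h-o)[:2]*1000)
```

```text
[0.52859468 0.01367571 0.122     ]
(90, 420) [ -0.6 -10.7] 10.8 -93.0
(105, 400) [-3.9 -8.9] 9.7 -113.0
(120, 382) [-6.8 -7.1] 9.8 -134.0
(135, 362) [-10.   -5.4] 11.3 -152.0
(150, 352) [-11.6  -3.6] 12.1 -163.0
(165, 350) [-12.   -1.7] 12.1 -172.0
(258, 425) [-0.9 10.7] 10.7 95.0
(174, 495) [11.2  0.6] 11.3 3.0
(230, 357) [-11.4   6.4] 13.0 151.0
(245, 365) [-10.2   8.3] 13.2 141.0
head [0.50351395 0.00855134 0.071     ] [-25.08072427  -5.12437352]
```

Emit:
drive_tool([
  [[0, 0, 0], [0, 0, 0.055]],
  [[0, 0, 0], [0, 0, 0.055]],
  [[0, 0, 0], [0, 0, 0.054]],
  [[0, -0.3, 0], [0.07, 0, 0]],
  [[0, -0.2, 0], [0.07, 0, 0]],
  [[0, 0, 0], [0.07, 0, 0]],
  [[0, 0, 0], [0.07, 0, 0]],
  [[0, 0, 0], [0.01, 0, 0]],
  [[0, 0, 0], [0, 0, 0]],
  [[0, 0, 0], [0, 0, 0]],
])

```text
time_s: 12.95
tool_pos: [0.5193, 0.0127, 0.2007]
tool_rot: [-135.0, 90.0, -76.7]
force: [0.1, -0.4, -0.8]
grip_width: 0.0869
```

Run:
```python
from h import *
plan([0.530,0.0155,.095],58)
c=env.read_camera("wrist");cv2.imwrite("pics/o.png",c["frame"][:,:,::-1])
```

```text
t 12.95 pos [0.5193 0.0127 0.2007] z [ 0.525  0.851 -0.   ] x [ 0. -0. -1.] f [ 0.1 -0.4 -0.8] w 0.0869
shift units [ 2.64 -0.19  0.2 ]
turn deg [ 0.31 -0.02  0.02] units [ 0.0026 -0.0001  0.0001] q7 50.5
turn deg [-1.7969e+02 -2.0000e-02 -2.0000e-02] units [-1.4974e+00 -2.0000e-04 -2.0000e-04] q7 50.5
```

View pics/o.png

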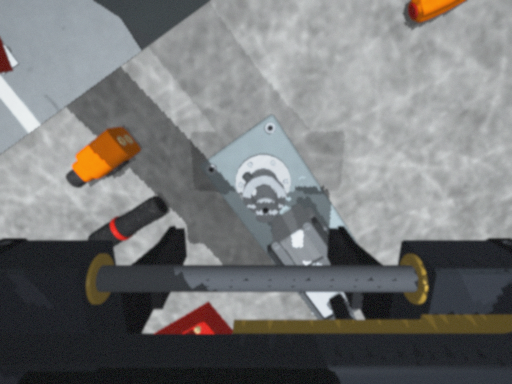

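Emit:
drive_tool([
  [[0.6, -0.1, 0.1], [0.003, 0, 0]],
  [[0.6, -0.1, 0.1], [0, 0, 0]],
  [[0.6, 0, 0], [0, 0, 0]],
  [[0.5, 0, 0], [0, 0, 0]],
  [[0.3, 0, 0], [0, 0, 0]],
  [[0, 0, 0], [0, 0, 0]],
  [[0, 0, 0], [0, 0, 0]],
], hand=-0.1)

```text
time_s: 13.7
tool_pos: [0.5308, 0.0153, 0.0973]
tool_rot: [-67.7, 90.0, -9.8]
force: [0.1, 0.5, -0.5]
grip_width: 0.042
```

Run:
```python
from h import *
plan([0.530,0.0155,.095],58)
c=env.read_camera("side");cv2.imwrite("pics/p.png",cv2.resize(c["frame"][120:250,150:330,::-1],None,fx=4,fy=4,interpolation=cv2.INTER_CUBIC))
```

```text
t 13.7 pos [0.5308 0.0153 0.0973] z [0.532 0.847 0.   ] x [ 0.001 -0.    -1.   ] f [ 0.1  0.5 -0.5] w 0.042
shift units [ 0.06  0.02 -0.01]
turn deg [-0.16  0.02  0.04] units [-0.0013  0.0001  0.0004] q7 44.7
turn deg [ 1.7984e+02  7.0000e-02 -3.0000e-02] units [ 1.4987e+00  6.0000e-04 -2.0000e-04] q7 44.7
```

View pics/p.png

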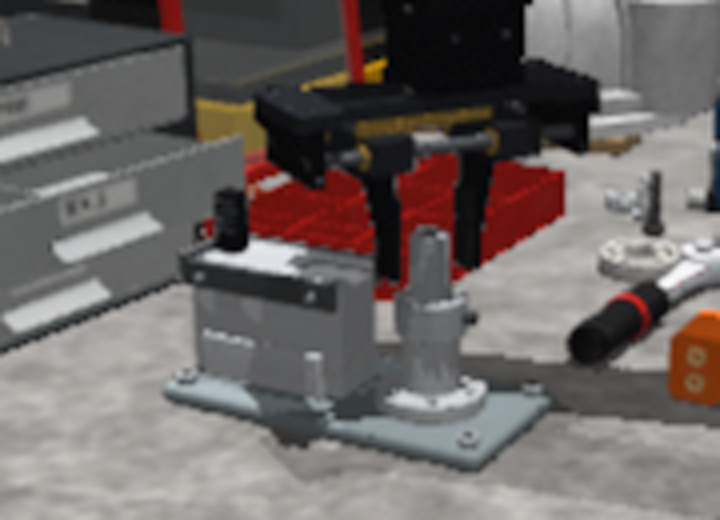

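Emit:
drive_tool([
  [[0.05, 0.02, 0], [0, 0, 0]],
  [[0, 0, 0], [0, 0, 0]],
  [[0, 0, 0], [0, 0, 0]],
  [[0, 0, 0], [0, 0, 0]],
  [[0, 0, 0], [0, 0, 0]],
  [[0, 0, 0], [0, 0, 0]],
], hand=-1, squeeze=30)

```text
time_s: 14.35
tool_pos: [0.5305, 0.0167, 0.0951]
tool_rot: [-31.0, 89.9, 26.9]
force: [3.1, 2.7, -0.3]
grip_width: 0.0192
```

Emit:
drive_tool([
  [[0, -0.006, 0], [0.065, 0, 0]],
  [[0, -0.007, 0], [0.065, 0, 0]],
  [[0, -0.007, 0], [0.065, 0, 0]],
  [[0, -0.007, 0], [0.065, 0, 0]],
  [[0, -0.007, 0], [0.065, 0, 0]],
  [[0, -0.006, 0], [0.065, 0, 0]],
  [[0, 0, 0], [0, 0, 0]],
  [[0, 0, 0], [0, 0, 0]],
  [[0, 0, 0], [0, 0, 0]],
])

```text
time_s: 15.25
tool_pos: [0.5316, 0.0156, 0.0951]
tool_rot: [18.2, 89.9, 29.2]
force: [3.8, 3.6, -0.8]
grip_width: 0.0195
```

Run:
```python
from h import *
plan([0.531,0.0145,.2],10.5)
o,p,R=pose();print(o["wrist_torque"])
```

```text
t 15.25 pos [0.5316 0.0156 0.0951] z [0.981 0.192 0.002] x [ 0.002  0.001 -1.   ] f [ 3.8  3.6 -0.8] w 0.0195
shift units [-2.62 -0.02 -0.01]
turn deg [ 0.55  0.14 -0.05] units [ 0.0046  0.0011 -0.0004] q7 -0.5
turn deg [-1.7945e+02  7.0000e-02  2.1000e-01] units [-1.4954e+00  6.0000e-04  1.8000e-03] q7 -0.5
[ 0.85179168 -0.80114936 -0.07745632]
```

Emit:
drive_tool([
  [[0, 0, 0], [0, 0, 0]],
  [[0, 0, 0], [0, 0, 0]],
  [[0, 0, 0], [0, 0, 0]],
  [[0, 0, 0], [0, 0, 0]],
  [[-0.6, 0, 0], [0, 0, 0]],
  [[-0.7, 0, 0], [0, 0, 0]],
  [[-0.7, 0, 0], [0, 0, 0]],
  [[-0.6, 0, 0], [0, 0, 0]],
  [[0, 0, 0], [-0.07, 0, 0]],
  [[0, 0, 0], [-0.07, 0, 0]],
], hand=0)

```text
time_s: 16.25
tool_pos: [0.531, 0.0142, 0.1997]
tool_rot: [-65.3, 89.9, -37.1]
force: [-0.4, -0.5, -0.5]
grip_width: 0.0437
```

Emit:
drive_tool([
  [[0, 0, 0], [-0.07, 0, 0]],
  [[0, 0, 0], [-0.07, 0, 0]],
  [[0, 0, 0], [-0.07, 0, 0]],
  [[0, 0, 0], [-0.07, 0, 0]],
  [[0, 0, 0], [-0.07, 0, 0]],
  [[0, 0, 0], [-0.07, 0, 0]],
  [[0, 0, 0], [-0.07, 0, 0]],
  [[0, 0, 0], [-0.07, 0, 0]],
  [[0, 0, 0], [-0.05, 0, 0]],
  [[0, 0, 0], [0, 0, 0]],
], hand=1)

```text
time_s: 17.25
tool_pos: [0.5304, 0.0141, 0.1985]
tool_rot: [121.7, 90.0, -137.3]
force: [0.2, -0.1, 0.5]
grip_width: 0.0873
```

Emit:
drive_tool([
  [[0, 0.3, 0], [0, 0, 0]],
  [[0, 0.4, 0], [0, 0, -0.055]],
  [[0, 0, 0], [0, 0, -0.055]],
  [[0, 0, 0], [0, 0, -0.055]],
  [[0, 0, 0], [0, 0, 0]],
  [[0, 0, 0], [0, 0, 0]],
  [[0, 0, 0], [0, 0, 0]],
])

```text
time_s: 17.95
tool_pos: [0.5046, 0.0098, 0.1999]
tool_rot: [-90.0, 70.2, 11.1]
force: [0.2, 0.6, -0.6]
grip_width: 0.0874
```

Run:
```python
from h import *
plan([0.530,0.0148,.2],101)
f=np.mean([env.read_camera("wrist")["frame"].astype(float) for _ in range(6)],0)
c=env.read_camera("wrist")
g=f[130:220,222:302].mean(2)
a=np.clip((g-20)/(120-20),0,1)*255; b=np.clip((g-80)/(250-80),0,1)*255
cv2.imwrite("pics/q.png",cv2.resize(np.hstack([a,b]).astype(np.uint8),None,fx=5,fy=5,interpolation=cv2.INTER_CUBIC))
print((proj(c,[.5296,.0148,.122])-[222,130]+.5)*5-.5)
```

```text
t 17.95 pos [0.5046 0.0098 0.1999] z [-0.192  0.981  0.   ] x [ 0.333  0.065 -0.941] f [ 0.2  0.6 -0.6] w 0.0874
shift units [ 0.22 -0.61  0.  ]
turn deg [ 0.05  0.02 19.82] units [4.000e-04 1.000e-04 1.652e-01] q7 113.6
turn deg [-1.7726e+02 -3.0970e+01  3.0000e-02] units [-1.4772e+00 -2.5810e-01  2.0000e-04] q7 113.6
[179.52308215 349.55563588]
```

View pics/q.png

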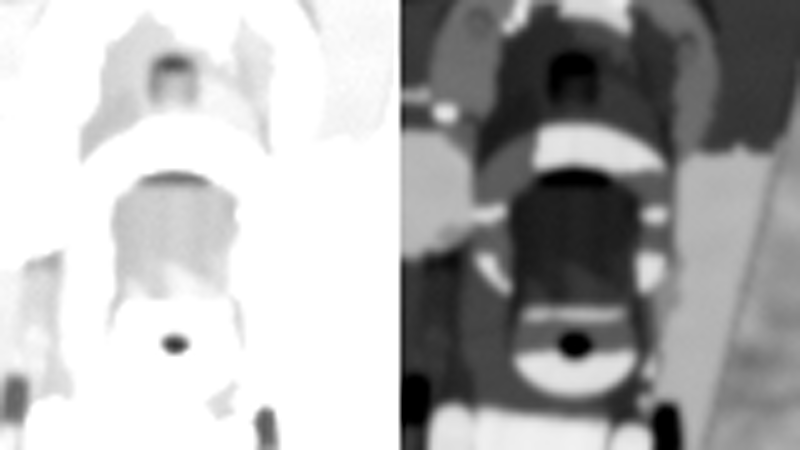

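Run:
```python
from h import *
c=env.read_camera("wrist")
f=lambda u,v,z=.122: ray(c,(u+.5)/5-.5+222,(v+.5)/5-.5+130,z)
a=np.radians(11);R=np.array([[np.cos(a),np.sin(a)],[-np.sin(a),np.cos(a)]])
o=f(175,343);print("shaft",o)
for n,u,v,z in [("collar front",175,121,.082),("head",175,57,.0755),("flat edge",175,299,.122),("back",175,397,.122),("left",80,170,.082),("right",272,165,.082)]:
  p=f(u,v,z);print(n,p.round(4),(R@(p-o)[:2]*1000).round(1))
```

```text
shaft [0.52810195 0.01359468 0.122     ]
collar front [0.5063 0.0093 0.082 ] [-22.2  -0. ]
head [0.4964 0.0074 0.0755] [-32.3  -0. ]
flat edge [0.5188 0.0118 0.122 ] [-9.5 -0. ]
back [0.5402 0.0159 0.122 ] [12.3  0. ]
left [ 0.5203 -0.0066  0.082 ] [-11.5 -18.4]
right [0.5121 0.0295 0.082 ] [-12.6  18.7]
```

Emit:
drive_tool([
  [[0, 0, 0], [0, 0, 0.055]],
  [[0, 0, 0], [0, 0, 0.055]],
  [[0, 0, 0], [0, 0, 0.055]],
  [[0, -0.3, 0], [0, 0, 0]],
  [[0, -0.33, 0], [0, 0, 0]],
  [[0, 0, 0], [0, 0, 0]],
  [[0, 0, 0], [0, 0, 0]],
  [[0, 0, 0], [0, 0, 0]],
])

```text
time_s: 19.15
tool_pos: [0.5273, 0.0137, 0.1986]
tool_rot: [145.9, 89.9, -113.1]
force: [-0.3, 0.4, 0.2]
grip_width: 0.0869
```

Run:
```python
from h import *
plan([0.529,0.0143,.059],101)
```

```text
t 19.15 pos [0.5273 0.0137 0.1986] z [-0.191  0.982 -0.001] x [-0.    -0.001 -1.   ] f [-0.3  0.4  0.2] w 0.0869
shift units [ 3.49 -0.05  0.01]
turn deg [ 0.   -0.04 -0.03] units [ 0.     -0.0004 -0.0003] q7 91.5
turn deg [-1.8e+02  5.0e-02 -7.0e-02] units [-1.5e+00  4.0e-04 -6.0e-04] q7 91.5
```

Emit:
drive_tool([
  [[0.6, -0.05, 0.01], [0, 0, 0]],
  [[0.6, 0, 0], [0, 0, 0]],
  [[0.6, 0, 0], [0, 0, 0]],
  [[0.6, 0, 0], [0, 0, 0]],
  [[0.4, 0, 0], [0, 0, 0]],
  [[0.3, 0, 0], [0, 0, 0]],
  [[0.2, 0, 0], [0, 0, 0]],
  [[0.15, 0, 0], [0, 0, 0]],
  [[0, 0, 0], [0, 0, 0]],
  [[0, 0, 0], [0, 0, 0]],
])

```text
time_s: 20.15
tool_pos: [0.5302, 0.0148, 0.0612]
tool_rot: [-116.2, 89.9, -15.2]
force: [-0.4, -0.4, -0.5]
grip_width: 0.0873
```

Run:
```python
from h import *
plan([0.529,0.0143,.059],101)
c=env.read_camera("side");cv2.imwrite("pics/r.png",cv2.resize(c["frame"][120:250,150:330,::-1],None,fx=4,fy=4,interpolation=cv2.INTER_CUBIC))
```

```text
t 20.15 pos [0.5302 0.0148 0.0612] z [-0.191  0.982 -0.   ] x [ 0.001 -0.    -1.   ] f [-0.4 -0.4 -0.5] w 0.0873
shift units [ 0.05  0.03 -0.01]
turn deg [ 0.02 -0.02  0.05] units [ 0.0002 -0.0002  0.0004] q7 84.6
turn deg [-1.7998e+02 -7.0000e-02 -3.0000e-02] units [-1.4998e+00 -6.0000e-04 -3.0000e-04] q7 84.6
```

View pics/r.png

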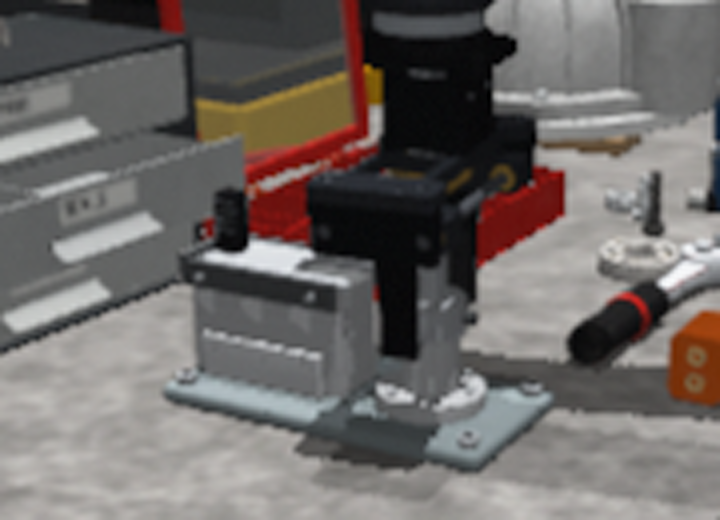

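Emit:
drive_tool([
  [[0.04, 0.02, 0], [0, 0, 0]],
  [[0, 0, 0], [0, 0, 0]],
  [[0, 0, 0], [0, 0, 0]],
  [[0, 0, 0], [0, 0, 0]],
  [[0, 0, 0], [0, 0, 0]],
  [[0, 0, 0], [0, 0, 0]],
  [[0, 0, 0], [0, 0, 0]],
  [[0, 0, 0], [0, 0, 0]],
  [[0, 0, 0], [0, 0, 0]],
], hand=-1, squeeze=30)

```text
time_s: 21.1
tool_pos: [0.529, 0.0146, 0.0591]
tool_rot: [163.2, 90.0, -95.8]
force: [-1.2, 0.4, 0.8]
grip_width: 0.0395
```

Emit:
drive_tool([
  [[-0.06, 0, 0], [0, 0, 0]],
  [[-0.06, 0, 0], [0, 0, 0]],
  [[-0.06, 0, 0], [0, 0, 0]],
  [[-0.06, 0, 0], [0, 0, 0]],
  [[-0.06, 0, 0], [0, 0, 0]],
  [[0, 0, 0], [0, 0, 0]],
])

```text
time_s: 21.7
tool_pos: [0.5293, 0.0145, 0.0715]
tool_rot: [-125.4, 90.0, -24.4]
force: [-0.2, -0.2, -2.5]
grip_width: 0.0395
```

Emit:
drive_tool([
  [[-0.08, 0, 0], [0, 0, 0]],
  [[-0.1, 0, 0], [0, 0, 0]],
  [[-0.1, 0, 0], [0, 0, 0]],
  [[-0.1, 0, 0], [0, 0, 0]],
  [[-0.06, 0, 0], [0, 0, 0]],
  [[0, 0, 0], [0, 0, 0]],
  [[0, 0, 0], [0, 0, 0]],
])

```text
time_s: 22.4
tool_pos: [0.5289, 0.0145, 0.0887]
tool_rot: [171.5, 90.0, -87.5]
force: [-0.8, -0.7, -2.4]
grip_width: 0.0397
```

Run:
```python
from h import *
plan([0.529,0.0143,.089],101)
for n in ("side","wrist"):
  c=env.read_camera(n)
  cv2.imwrite(f"pics/s_{n}.png",c["frame"][:,:,::-1] if n=="wrist" else cv2.resize(c["frame"][120:250,150:330,::-1],None,fx=4,fy=4,interpolation=cv2.INTER_CUBIC))
```

```text
t 22.4 pos [0.5289 0.0145 0.0887] z [-0.191  0.982 -0.   ] x [ 0. -0. -1.] f [-0.8 -0.7 -2.4] w 0.0397
shift units [-0.01 -0.   -0.  ]
turn deg [ 0.02 -0.02 -0.  ] units [ 0.0001 -0.0002 -0.    ] q7 86.3
turn deg [-1.7998e+02  0.0000e+00 -3.0000e-02] units [-1.4999e+00  0.0000e+00 -3.0000e-04] q7 86.3
```

View pics/s_side.png

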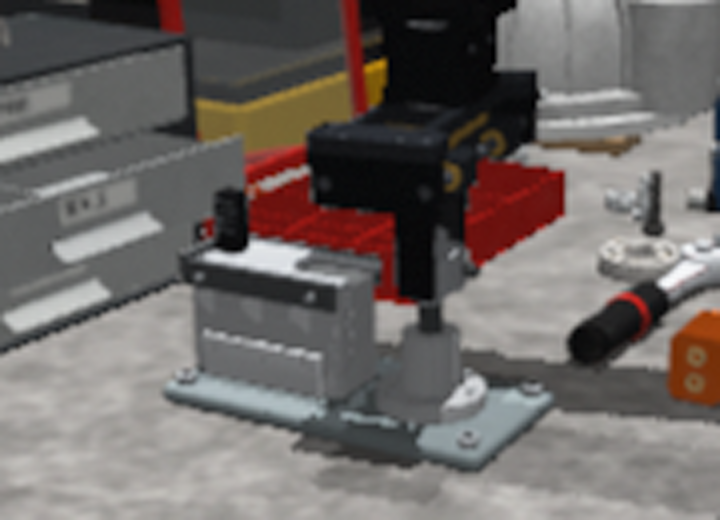

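Emit:
drive_tool([
  [[0, -0.03, 0], [0, 0, 0]],
  [[0, -0.03, 0], [0, 0, 0]],
  [[0, 0, 0], [0, 0, 0]],
  [[0, 0, 0], [0, 0, 0]],
  [[0, 0, 0], [0, 0, 0]],
])

```text
time_s: 23.0
tool_pos: [0.5302, 0.0148, 0.0883]
tool_rot: [94.7, 89.9, -164.3]
force: [-4.7, -0.3, 0.9]
grip_width: 0.0398
```

Emit:
drive_tool([
  [[0, -0.03, 0], [0, 0, 0]],
  [[0, 0, 0], [0, 0, 0]],
  [[0, 0, 0], [0, 0, 0]],
  [[0, 0, 0], [0, 0, 0]],
  [[0, 0, 0], [0, 0, 0]],
])

```text
time_s: 23.5
tool_pos: [0.5303, 0.0148, 0.0881]
tool_rot: [93.9, 89.7, -165.1]
force: [-8.1, -1.7, 3.5]
grip_width: 0.0399
```

Run:
```python
from h import *
plan([0.529,0.0143,.089],101)
for n in ("side","wrist","top"):
  c=env.read_camera(n)
  cv2.imwrite(f"pics/t_{n}.png",c["frame"][:,:,::-1] if n=="wrist" else cv2.resize(c["frame"][120:250,150:330,::-1],None,fx=4,fy=4,interpolation=cv2.INTER_CUBIC))
  o=env.get_obs();print(o["force"].round(1),o["tool_pos"].round(4),np.abs(o["joint_velocities"]).max().round(3))
```

```text
t 23.5 pos [0.5303 0.0148 0.0881] z [-0.191  0.982 -0.   ] x [-0.005 -0.001 -1.   ] f [-8.1 -1.7  3.5] w 0.0399
shift units [-0.02  0.03 -0.01]
turn deg [ 0.01 -0.02 -0.29] units [ 0.0001 -0.0002 -0.0024] q7 85.9
turn deg [-1.7999e+02  4.6000e-01 -3.0000e-02] units [-1.4999e+00  3.8000e-03 -3.0000e-04] q7 85.9
[-8.7 -1.6  3.4] [0.5303 0.0148 0.0881] 0.119
[-7.9 -1.8  2.7] [0.5303 0.0147 0.0881] 0.1
[-8.1 -2.3  3.3] [0.5303 0.0148 0.0881] 0.133
```

View pics/t_side.png

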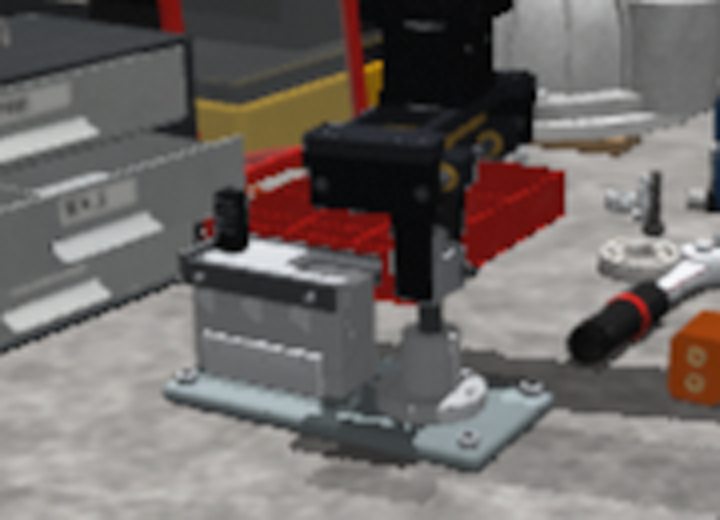

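View pics/t_wrist.png

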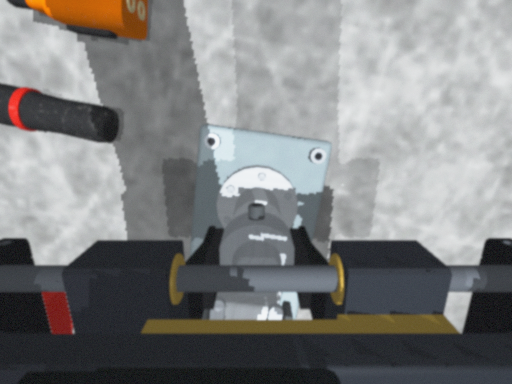

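Run:
```python
from h import *
c=env.read_camera("wrist");a=np.radians(11)
for r in(-.0272,):
  for z in (.09,.095,.1,.105): print(z,proj(c,[.530+r*np.cos(a),.0144+r*np.sin(a),z]).round(1))
c=env.read_camera("side")
for z in (.09,.095,.1,.105): print(z,((proj(c,[.530-.0275*np.cos(a),.0144-.0275*np.sin(a),z])-[150,120]+.5)*4).round(0))
```

```text
0.09 [257.2 200.5]
0.095 [257.2 203.2]
0.1 [257.2 206. ]
0.105 [257.2 209. ]
0.09 [476. 288.]
0.095 [476. 280.]
0.1 [476. 272.]
0.105 [476. 264.]
```

Run:
```python
from h import *
o=env.get_obs();print(o["force"].round(1),o["grip_width"],o["time_s"]);print(env.sign_off())
```

```text
[-8.4 -1.4  2.1] 0.03958401369894037 23.75
the job is handed in; nothing more can be done
None
```

The job is handed in at 23.75 s of the 61 s allowed, with the arm still holding the collar against the flat. `sign_off()` gives no verdict, so the points below rest on my own readings.

- **Lock:** I gripped the black grip and slid it about 64 mm back. It met the end stop with about 15 N of reaction, and I then released it.
- **Shaft:** I gripped the shaft on its flat and back and turned it about 47° clockwise from above. A close look afterwards showed the flat square to the set screw, with the collar still down and turned about 8° from the stand's front.
- **Collar:** I gripped it on its outer flats (opening read 39.6 mm) and raised it about 29 mm. I then pushed it back about 1.3 mm, and the force readings built up to a steady 8 N, which I take as the screw bearing on the flat.

**Last checks:**
- The tool was still, with its tilt within 0.3°.
- The tool height puts the screw at about 100 mm, against 101 mm for the middle of the flat. The side camera put the screw head nearer 104 to 105 mm, and the wrist camera put it higher still. I went by the tool height; the side view is within the 9 mm limit, and I worked out no exact wrist figure.
- I kept clear of the ratchet, plug and screwdriver, and no contact showed. I did not measure their positions again at the end.

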